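# Start up the foam-cutting station, extraction first

### The job

Start up the foam-cutting station in the safe order, pressing with the fingertips and gripping nothing: press the fume extractor's rocker fully over to on, then the hot-wire cutter's mains rocker fully over to on, and last push the cutter's round heat button fully in. Leave the heat dial as it is set, keep the robot off the hot wire, and leave the foam block, glue bottle, paper cup and tape roll where they are.

Things in the scene. Friction and masses are not known exactly. Their poses are not given: they have to be found in the camera images.
- extractor: Bench fume extractor, fixed: upright off-white box 166 mm wide (its x), 113 deep (its y), 208 tall (its z), with a large dark square filter behind a grille on its -y face, towards the cutter. Origin: centre of its underside. Its only switch is a black rocker on its flat top.
- fan_mid (a point): Valley (mid-length) of the black rocker on the extractor's top, 6 mm above that top (z 0.214). Frame fixed to the extractor: x along the rocker, z up. Rocker 40 mm long (x), 26 wide, V-shaped top, in a bezel 50 x 36 x 3 mm. Off: +x half slopes up, its end 6 mm above this point, -x half level. On: +x half level at this point's height, 3 mm above the bezel, and -x half raised.
- fan (a joint): Extractor rocker: 0 rad off (at the start), 0.30 on. Turns on when the raised +x half is pressed straight down, about 12 mm from point fan_mid along +x, until it lies level (3 to 6 N); it stays where it is left, so press it home.
- cutter: Hot-wire foam cutter, fixed. Origin: on the bench under the centre of its console, an off-white box 280 (x) x 110 mm (y), panel at z 85 mm. On its centre line: black mains rocker at x -80, round heat button at 0, heat dial at +80. White table (290 x 392, top at z 50) adjoins to -y, fence 26 high at x +105; bow pillar at x +20, y -425, its arm at z 240 reaching to y -155.
- mains_mid (a point): Valley (mid-length) of the black mains rocker on the cutter's console, 6 mm above the panel (z 0.091). Frame fixed to the cutter: x along the rocker, z up. Same rocker as the extractor's: 40 x 26 mm, +x half raised when off, level with this point when on.
- mains (a joint): Cutter mains rocker: 0 rad off (at the start), 0.30 on. Pressed on like the extractor's: straight down on the raised +x half, about 12 mm from point mains_mid along +x, until it lies level (3 to 6 N); it stays where it is left, so press it home.
- heat_top (a point): Top centre of the cutter's round metal-grey heat button while it is out (z 0.103); the point stays there when the button goes in. Frame fixed to the cutter, z up. Button 29 mm across, 13 mm proud of an aluminium collar 40 mm across and 5 mm high.
- heat (a joint): Heat button: 0 m out (at the start), 0.006 m fully in. Pushed straight down against about 3 N; it has no return spring and stays where it is left, so push it to its stop.
- dial_mark (a point): Rim of the round heat dial (38 mm across, 22 mm tall) at its white pointer; the dial's axis is at cutter x = +80 mm. It is set anywhere at the start and is to stay so: it must not be turned or touched out of place.
- wire_mid (a point): Middle of the upright hot wire (2.4 mm thick), 130 mm above the bench, at cutter x = +20, y = -170 mm; it runs from the cutting table (50 mm) up to the bow arm's end (240 mm).
- foam_block: Loose white foam block 60 x 110 x 45 mm lying on the cutting table. Origin: centre of its underside.
- glue_bottle: Loose amber bottle, 34 mm across, 105 mm tall. Origin: centre of its underside.
- paper_cup: Loose open paper cup, 76 mm across the rim, 95 mm tall. Origin: centre of its underside.
- tape_roll: Loose grey tape roll lying flat: 96 mm across, hole 76 mm, 19 mm high. Origin: centre of its underside.
Things that resemble listed ones, but are neither listed nor needed, are in the scene too. Of the things shaped like the extractor, the white one is meant. What is shaped like the paper_cup but green is not meant.

How it is judged:
By the outcome, as a careful person would: the job done as asked, in the order asked, and still so for the second after the job is handed in, with the robot touching nothing.
It also fails if it takes over 53 s, if anything falls off the work surface, if the arm or the gripper's body presses on something with over 40 N, if the wrist force passes 120 N, or if a joint passes its speed limit or range.

### The arm

A 6-joint arm with a two-finger parallel gripper is mounted at the origin on the work surface. World frame = base frame: x ahead of the robot, y to its left, z up, the work surface at z = 0. Lengths are in m, angles in rad, forces in N, time in s.
With the tool pointing down it reaches from about 0.3 to 0.875 m from the base axis. Payload 6.4 kg.
Tool frame: the origin (TCP) lies midway between the tips of the shut fingers; the grasp point (between the pads) lies 19 mm behind it (ctrl.tcp_to_grasp is the distance from the TCP to the grasp point, in m); z points along the fingers, y is the direction in which the jaws open and shut (so a half turn about z gives the same grasp; the last joint's range is limited). The gripper opens to 85 mm and grips with 20 to 120 N. Pads are 22 mm wide; open, the fingers measure 114 mm over their backs; the gripper's body (76 mm by 85 mm) begins 54 mm behind the grasp point. The pads swing forward as they close: fully open they stand 13 mm farther back than shut.
Start: joints at [-1.306, 0.181, 1.607, -0, 1.354, -0.206], TCP at [0.261, -0.512, 0.231] pointing down, gripper open.
Joint ranges: [-2.99, 2.99], [-0.89, 2.07], [0.3, 2.58], [-1.14, 4.28], [0, 2.63], [-3.12, 3.12]. Speed limits (rad/s): [2.57, 2.57, 3.01, 3.14, 3.14, 3.14].

### API

Orientations are given as a unit quaternion [w, x, y, z].
In Python, from bench import monitor, imaging, order, spotter, ctrl gives the robot as it stands.
- The arm moves only by the shell command python3 -m pendant 'ROWS'. ROWS is JSON, a list that holds one entry, the list of rows, each a list of 5 numbers: the shift along the world's x, y, z in mm, then the turn about the world's z in degrees, then the finger opening in mm, from 0 to 85.4. A call has 1 to 8 rows; each row shifts and turns the commanded pose from where the row before left it; what a row does not reach is not made up. A row lasts 1/8 s, in which the tool goes at most 62.5 mm and 10.7 degrees, less where a joint would pass 70% of its speed; a pose out of reach is approached as far as the arm can. A call with a gripper value outside its range is refused whole. The fingers move at their own pace and stop on an object; the grip force is fixed at half the most. Time passes only in rows, so rows that do not move let the fingers close. It gives the time, the measured TCP pose, the force and the opening at its end, in the units of the state.
- monitor.get_obs(): the state, without advancing time (a new reading comes with each control period).
- imaging.camera(name): name is "scene" or "top" or "wrist"; returns a dict with "img" (400x640x3 uint8, red, green, blue), "vfov" (degrees; the focal length in pixels is half the picture's height over the tangent of half this angle, whatever the lens; pixels are square), "cx", "cy" (the principal point, pixels), "origin" and "orientation" of the camera in the world. Camera axes: x right, y down, z forward; pixel columns grow to the right and rows downward; lengths in m; the calibration is good to about 2 mm. The wrist camera is an equidistant fisheye: a pixel r from the principal point sees the ray r / f radians off the axis. A picture is of the moment at which its call begins. There is no depth.
- order.hand_in(): hands the job in, once; it reports no verdict.
Trained networks look in the newest picture that a camera, given by its name, has taken for a name from the list of things; names that differ only in an ending like _2 or _b are one class to them, and where a whole thing is asked for, a point or a joint stands for the part that bears it (a point fixed in the world has none). Each returns a list of dicts, best first, with "confidence" (0 to 1); they miss things now and then, are a little off and sometimes report something else, mostly with a low value. They report only what shows in the picture. A call takes as long as a camera call. They do not tell look-alikes from the thing itself.
- spotter.recognise(camera, thing): "at" ([x, y, z] in m, in the coordinates of the camera as it stood for that picture, good to about 4 mm: the middle of the surface that is visible of it).
- spotter.tip_of(camera, thing): "at" ([x, y, z] in m, in the coordinates of the camera as it stood for that picture, good to about 4 mm: a listed point, or the origin of a listed thing).
The state is a dict: "time_s": time; "q": joint angles; "dq": joint speeds; "joint_efforts": joint torques, N m; "eef_pos": TCP position; "eef_rot": TCP orientation; "wrist_force": force on the tool from outside, world axes, zero at the start; "torque": the same for the moment, N m; "opening": opening from 0.0 (shut) to 1.0 (fully open).
Only numpy, scipy, OpenCV 4.12 (cv2) and the standard library are available. Lean on these libraries where they do the work, as an engineer would, in place of code of your own. Each camera call takes 0.05 s, during which the arm holds its last target. There are 200 camera calls.

## Working session

There is one attempt and no reset: what is moved stays moved. The work goes in short steps, Python scripts to look and compute and a shell command to move; the robot and the scene stay as the last step left them, time stands still between calls to the robot, and variables do not carry over. Pictures are saved under pics/ and viewed, about 8 in all and at most 12, crops included, and the job is handed in when it is done.

```bash
mkdir -p pics
cat > h.py <<'E'
import numpy as np, cv2
from scipy.spatial.transform import Rotation as R
from bench import monitor, imaging, order, spotter, ctrl
def rot(q): return R.from_quat([q[1],q[2],q[3],q[0]])
def snap(n,f=None):
    c=imaging.camera(n)
    if f: cv2.imwrite('pics/'+f,c['img'][:,:,::-1])
    return c
def w(c,p): return rot(c['orientation']).apply(p)+np.array(c['origin'])
def tips(n,c,things):
    for t in things:
        for d in spotter.tip_of(n,t)[:3]:
            print(n,t,np.round(w(c,d['at']),4),round(d['confidence'],2))
E
python3 - <<'E'
from h import *
T=['extractor','fan_mid','cutter','mains_mid','heat_top','dial_mark','wire_mid','foam_block','glue_bottle','paper_cup','tape_roll']
for n in ['top','scene']:
    c=snap(n,n+'0.png'); tips(n,c,T); print(c['origin'])
print(monitor.get_obs())
a=cv2.imread('pics/top0.png');b=cv2.imread('pics/scene0.png')
E
```

```text
top extractor [0.554  0.3046 0.002 ] 0.95
top extractor [ 0.5369  0.5436 -0.0007] 0.81
top fan_mid [0.5809 0.3227 0.2134] 0.86
top fan_mid [0.559  0.5727 0.214 ] 0.85
top cutter [ 0.5383  0.0147 -0.0034] 0.84
top cutter [7.356e-01 1.887e-01 5.000e-04] 0.45
top mains_mid [ 0.4603 -0.0073  0.0909] 0.68
top heat_top [0.541  0.0154 0.1034] 0.88
top dial_mark [0.6029 0.0285 0.1031] 0.42
top foam_block [ 0.5608 -0.2734  0.0514] 0.83
top glue_bottle [0.3703 0.1581 0.0055] 0.71
top paper_cup [ 0.7288  0.3263 -0.0017] 0.95
top paper_cup [0.7358 0.1954 0.0017] 0.93
top paper_cup [ 0.3129  0.2833 -0.0015] 0.24
top tape_roll [ 0.3132  0.2796 -0.0011] 0.65
[0.32566873 0.09436875 1.38669864]
scene extractor [0.5537 0.3055 0.0017] 0.83
scene extractor [ 0.5369  0.5413 -0.0078] 0.56
scene fan_mid [0.5589 0.5722 0.2131] 0.98
scene fan_mid [0.5808 0.3189 0.2066] 0.72
scene cutter [5.394e-01 1.810e-02 4.000e-04] 0.85
scene cutter [ 0.3141  0.2799 -0.0043] 0.61
scene cutter [ 0.5525  0.3045 -0.001 ] 0.51
scene mains_mid [ 0.4595 -0.0042  0.0925] 0.61
scene heat_top [0.5419 0.0134 0.0979] 0.94
scene dial
[... 358 characters left out ...]
65673]
{'time_s': 1.2, 'q': array([-1.30628581e+00,  1.80767265e-01,  1.60702356e+00, -1.42437181e-05,
        1.35381606e+00, -2.06339142e-01]), 'dq': array([-1.30061069e-03,  2.05884009e-04,  2.42999805e-05,  6.77929594e-05,
        8.68097942e-04,  1.02363798e-03]), 'joint_efforts': array([-5.85668404e-04, -4.44849801e+01, -3.51679265e+01, -4.24209757e-04,
        7.65970781e-04,  1.07845500e-05]), 'eef_pos': array([ 0.26083631, -0.51243355,  0.23129548]), 'eef_rot': array([-6.91262075e-06,  9.72414977e-01,  2.33257611e-01, -7.15891268e-06]), 'wrist_force': array([ 0.6962508, -0.3826355,  0.5334951]), 'torque': array([-0.00827713, -0.0137031 , -0.01394448]), 'opening': 0.9981825375350326}
```

View pics/top0.png

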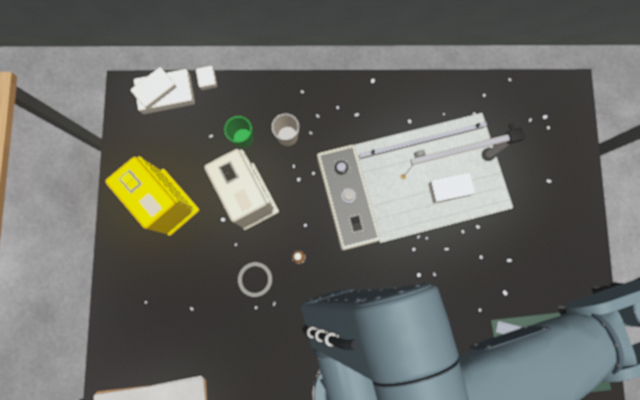

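View pics/scene0.png

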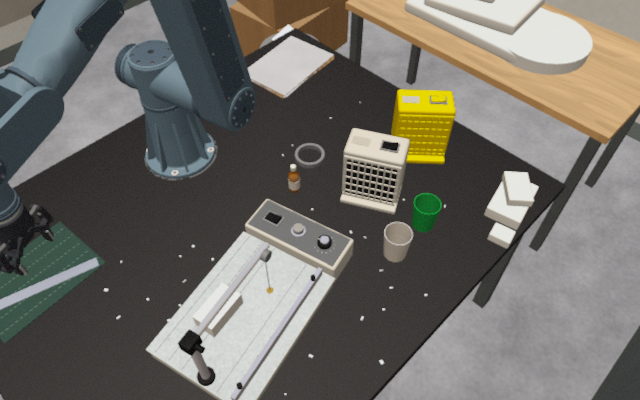

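The top view shows the white extractor at px (240,190), its rocker at (229,171), and the yellow look-alike at (150,195). The cutter console runs along x≈350, with the mains rocker at (356,223), heat button at (349,196) and dial at (341,167). The grey-white cup is at (285,128) and the green look-alike cup at (238,129). The scene view agrees. The networks' positions match both views. I'll raise the tool, shut the fingers and go above the extractor.

```bash
python3 -m pendant '[[[0,0,50,0,0],[0,0,50,0,0],[15,45,50,0,0],[18,50,20,0,0],[18,50,0,0,0],[18,50,0,0,0],[18,50,0,0,0],[18,50,0,0,0]]]' && python3 -m pendant '[[[18,50,0,0,0],[18,50,0,0,0],[18,50,0,0,0],[18,50,0,0,0],[18,50,0,0,0],[18,50,0,0,0],[18,50,0,0,0],[0,0,0,0,0]]]'
```

```text
time_s: 2.2
eef_pos: [0.3647, -0.22, 0.3969]
eef_rot: [0.0, 0.972, 0.233, 0.0]
wrist_force: [0.4, -0.5, -0.1]
opening: -0.001
time_s: 3.2
eef_pos: [0.4906, 0.1315, 0.3962]
eef_rot: [-0.0, 0.972, 0.236, -0.0]
wrist_force: [0.2, -0.4, 0.4]
opening: 0.001
```

Run:
```python
from h import *
c=snap('wrist','w1.png'); tips('wrist',c,['extractor','fan_mid','mains_mid','heat_top','cutter','dial_mark'])
c=snap('top','top1.png'); tips('top',c,['fan_mid'])
o=monitor.get_obs(); print(o['eef_pos'],o['eef_rot'],o['q'],o['time_s'],o['opening'])
```

```text
wrist extractor [0.5365 0.5423 0.0007] 0.69
wrist extractor [0.5561 0.3029 0.0007] 0.68
wrist fan_mid [0.5808 0.3232 0.2169] 0.59
wrist fan_mid [0.5623 0.5689 0.212 ] 0.58
wrist mains_mid [ 0.4616 -0.0052  0.0844] 0.63
wrist heat_top [0.5419 0.0166 0.107 ] 0.63
wrist heat_top [ 0.461  -0.0057  0.0875] 0.59
wrist heat_top [ 5.417e-01  1.040e-02 -1.000e-04] 0.4
wrist cutter [0.538  0.0145 0.0025] 0.87
wrist dial_mark [0.6038 0.0221 0.0994] 0.77
wrist dial_mark [0.5413 0.0153 0.1074] 0.65
top fan_mid [0.5605 0.5716 0.2132] 0.78
top fan_mid [0.5828 0.3225 0.2145] 0.75
[0.49046099 0.12748964 0.39688547] [9.37619645e-05 9.72606891e-01 2.32455951e-01 2.41747074e-04] [ 1.97588476e-02 -6.31716309e-02  1.53633515e+00 -8.05139726e-05
  1.66791678e+00  1.12134324e+00] 3.65 -0.0014335293634020255
```

View pics/w1.png

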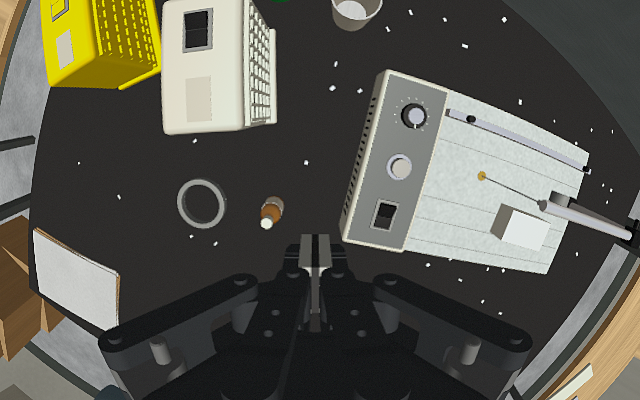

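The wrist view shows the white extractor's rocker at px (198,30) with its label behind it (−x end). The mains rocker is at (385,215), heat button at (399,167) and dial at (414,116). The shut fingertips are at (315,240). The tool's x axis is already close to the extractor's x axis.

```bash
python3 -m pendant '[[[10,40,0,0,0],[20,40,0,0,0],[20,40,0,0,0],[20,40,-20,0,0],[20,40,-40,0,0],[11,1,-50,0,0],[0,0,-20,0,0],[0,0,0,0,0]]]'
python3 - <<'E'
from h import *
import time
def ray(c,u,v,z):
    f=200/np.tan(np.radians(c['vfov'])/2); d=np.array([u-c['cx'],v-c['cy']]); r=np.hypot(*d); th=r/f
    x=np.r_[d/r*np.sin(th),np.cos(th)]; x=rot(c['orientation']).apply(x); o=np.array(c['origin']); return o+x*(z-o[2])/x[2]
c=snap('wrist','w2.png'); tips('wrist',c,['extractor','fan_mid','mains_mid','heat_top'])
def pix(p):
    x=rot(c['orientation']).inv().apply(np.array(p)-c['origin']);f=200/np.tan(np.radians(c['vfov'])/2)
    th=np.arctan2(np.hypot(x[0],x[1]),x[2]);return np.round(np.r_[c['cx'],c['cy']]+f*th*x[:2]/np.hypot(x[0],x[1]),1)
o=monitor.get_obs(); print(o['eef_pos'],o['eef_rot'],o['time_s'],o['wrist_force'],c['origin'],c['vfov'])
print(pix(o['eef_pos']),pix([.581,.322,.214]),pix([.5915,.3285,.214]))
cv2.imwrite('pics/w2c.png',cv2.resize(c['img'][130:330,200:440,::-1],None,fx=3,fy=3))
E
```

```text
time_s: 4.65
eef_pos: [0.5907, 0.3284, 0.2654]
eef_rot: [0.0, 0.973, 0.233, -0.002]
wrist_force: [0.7, 0.9, 1.0]
opening: -0.005
wrist extractor [ 5.385e-01  5.383e-01 -1.000e-04] 0.81
wrist fan_mid [0.5796 0.3255 0.2178] 0.91
wrist fan_mid [0.5623 0.5645 0.2103] 0.6
wrist heat_top [0.5393 0.018  0.1059] 0.89
wrist heat_top [ 0.5396  0.0117 -0.0021] 0.33
[0.59241133 0.3294009  0.26973969] [-2.19264264e-04  9.72470230e-01  2.33016027e-01  2.26600309e-03] 4.9 [0.22017808 0.1981799  0.70093497] [0.65215878 0.35950085 0.40811661] 65.70646984690485
[314.3 251. ] [316.5 233.2] [314.9 216. ]
```

View pics/w2c.png

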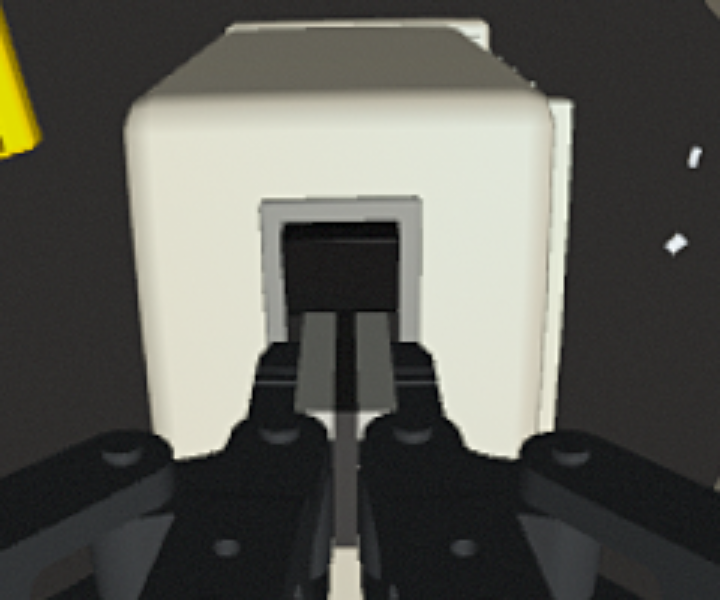

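The crop shows the fingertips (crop px 345,312) lying over the rocker. The bezel's far edge runs from (262,199) to (421,197), and the raised half's far end is at y≈225. I'll work out the rocker's centre and yaw from that edge.

Run:
```python
from h import *
c=snap('wrist')
f=200/np.tan(np.radians(c['vfov'])/2)
def ray(u,v,z):
    d=np.array([200+u/3-c['cx'],130+v/3-c['cy']]); r=np.hypot(*d); th=r/f
    x=rot(c['orientation']).apply(np.r_[d/r*np.sin(th),np.cos(th)]); o=np.array(c['origin']); return (o+x*(z-o[2])/x[2])[:2]
a,b=ray(262,199,.211),ray(421,197,.211); e=b-a; l=np.linalg.norm(e); n=np.array([-e[1],e[0]])/l
print(l, 'yaw edge',np.degrees(np.arctan2(n[1],n[0])), 'mid',(a+b)/2-.025*n)
p,q=ray(268,340,.211),ray(262,199,.211);print('yaw side',np.degrees(np.arctan2(*(q-p)[::-1])))
p,q=ray(127,130,.205),ray(152,430,.205);print(np.degrees(np.arctan2(*(p-q)[::-1])))
o=monitor.get_obs();print(o['eef_pos'],(a+b)/2-.013*n)
```

```text
0.035902272794954705 yaw edge 27.63942257045613 mid [0.58163605 0.32400589]
yaw side 27.691628185526938
27.404399144101955
[0.59223347 0.32941652 0.26925885] [0.59226667 0.32957276]
```

The tool is already on target: the edge gives a 35.9 mm wide bezel and a yaw of 27.6°. Pressing now.

```bash
python3 -m pendant '[[[0,0,-25,0,0],[0,0,-18,0,0],[0,0,-5,0,0],[0,0,-3,0,0],[0,0,-3,0,0],[0,0,-2,0,0],[0,0,0,0,0]]]'
```

```text
time_s: 5.82
eef_pos: [0.5924, 0.3299, 0.2139]
eef_rot: [-0.0, 0.972, 0.233, 0.002]
wrist_force: [-3.2, -0.1, 12.2]
opening: -0.001
```

```bash
python3 -m pendant '[[[0,0,-1,0,0],[0,0,-1,0,0],[0,0,0,0,0]]]' && python3 -m pendant '[[[0,0,5,0,0],[0,0,30,0,0],[-30,-15,20,0,0],[-30,-15,0,0,0],[0,0,0,0,0]]]'
python3 - <<'E'
from h import *
c=snap('wrist','w3.png'); cv2.imwrite('pics/w3c.png',cv2.resize(c['img'][60:260,200:440,::-1],None,fx=3,fy=3))
print(monitor.get_obs()['eef_pos'])
E
```

```text
time_s: 6.2
eef_pos: [0.5925, 0.33, 0.2138]
eef_rot: [-0.0, 0.972, 0.233, 0.002]
wrist_force: [-6.6, -1.6, 20.4]
opening: -0.002
time_s: 6.82
eef_pos: [0.5298, 0.2988, 0.2636]
eef_rot: [0.0, 0.972, 0.233, -0.001]
wrist_force: [0.5, -0.3, 0.4]
opening: 0.0
[0.5309502  0.29912263 0.26368872]
```

View pics/w3c.png

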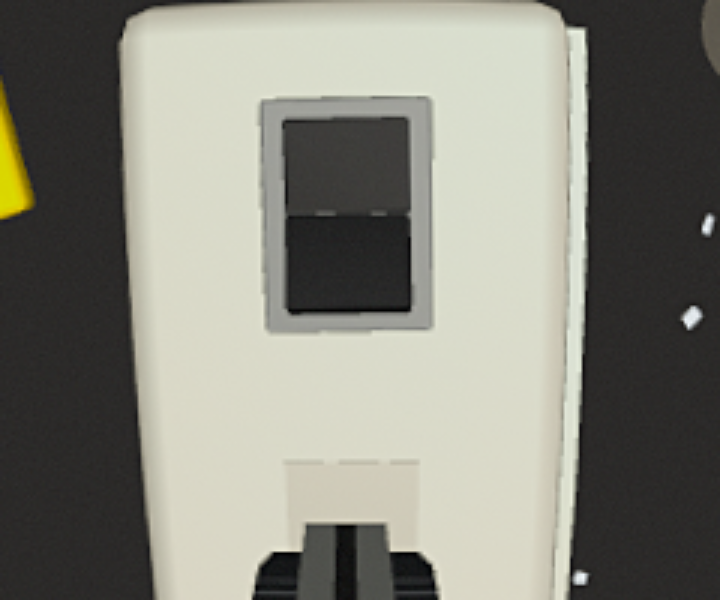

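The rocker now lies on: the +x half (crop px 348,165) is level and lit, the −x half is raised, and z did not change between 12 and 20 N. Next I'll go above the mains rocker and turn to the cutter's yaw of about 15°.

```bash
python3 -m pendant '[[[-7,-42,10,0,0],[-12,-50,0,0,0],[-12,-50,0,-4,0],[-12,-50,0,-4,0],[-8,-50,-20,-4,0],[-8,-50,-40,0,0],[0,-10,-40,0,0],[0,0,0,0,0]]]'
python3 - <<'E'
from h import *
c=snap('wrist','w4.png'); tips('wrist',c,['mains_mid','heat_top'])
c=snap('wrist'); o=monitor.get_obs(); print(o['eef_pos'],o['eef_rot'],c['origin'],c['orientation'],c['cx'],c['cy'])
cv2.imwrite('pics/w4c.png',cv2.resize(c['img'][100:300,200:440,::-1],None,fx=3,fy=3))
E
```

```text
time_s: 7.88
eef_pos: [0.4709, -0.0016, 0.1721]
eef_rot: [-0.001, 0.992, 0.129, -0.003]
wrist_force: [0.7, 0.7, 0.4]
opening: -0.002
wrist mains_mid [ 0.4631 -0.0046  0.0874] 0.74
wrist heat_top [0.5415 0.0165 0.1071] 0.98
wrist heat_top [ 0.3118  0.2789 -0.0007] 0.4
wrist heat_top [ 0.5614 -0.2766  0.0502] 0.3
[ 0.47429006 -0.00067202  0.17676695] [4.79579004e-04 9.91394728e-01 1.30897930e-01 1.41263350e-03] [0.5399418  0.01695348 0.31949749] [ 0.10746271  0.78594365 -0.60341613 -0.0814452 ] 314.7513398357844 196.91515955774526
```

View pics/w4c.png

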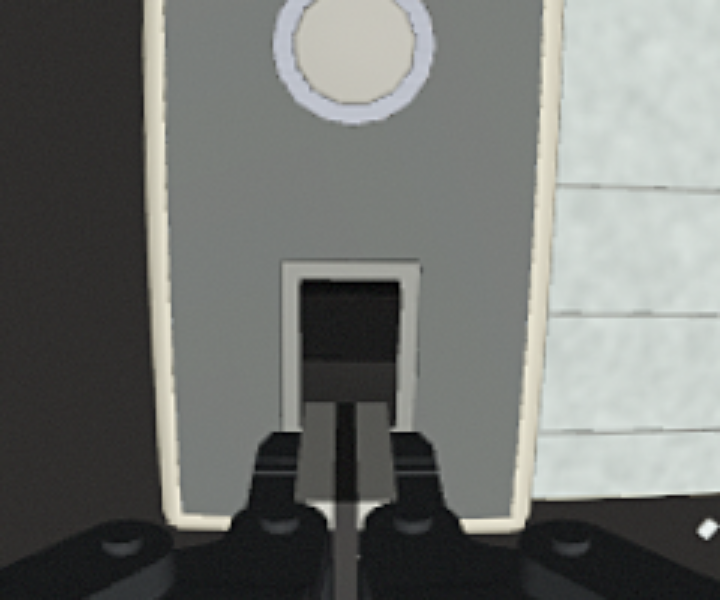

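The crop shows the mains bezel's far edge at crop px (281,262)–(420,261) with its raised half in front of the fingers, and the heat button at (354,45) in its collar. Computing the offsets to both.

Run:
```python
from h import *
c=snap('wrist')
f=200/np.tan(np.radians(c['vfov'])/2)
def ray(u,v,z):
    d=np.array([200+u/3-c['cx'],100+v/3-c['cy']]); r=np.hypot(*d); th=r/f
    x=rot(c['orientation']).apply(np.r_[d/r*np.sin(th),np.cos(th)]); o=np.array(c['origin']); return (o+x*(z-o[2])/x[2])[:2]
a,b=ray(281,262,.088),ray(420,261,.088); e=b-a; l=np.linalg.norm(e); n=np.array([-e[1],e[0]])/l
print(l, 'yaw edge',np.degrees(np.arctan2(n[1],n[0])), 'mid',(a+b)/2-.025*n)
h=ray(354,45,.103); print('heat',h,'mid from heat',h-.08*n)
o=monitor.get_obs();T=(a+b)/2-.013*n
print(o['eef_pos'],T,1e3*(T-o['eef_pos'][:2]),2*np.degrees(np.arctan2(o['eef_rot'][2],o['eef_rot'][1])))
```

```text
0.0357579041769049 yaw edge 15.41120055556375 mid [ 0.46204043 -0.00612882]
heat [0.53957781 0.01421741] mid from heat [ 0.46245433 -0.00704216]
[ 0.47422422 -0.00060985  0.17678365] [ 0.47360895 -0.00293989] [-0.61527317 -2.33003932] 15.055994990421437
```

```bash
python3 -m pendant '[[[-0.5,-2.5,-35,0,0],[0,0,-30,0,0],[0,0,-12,0,0],[0,0,-4,0,0],[0,0,-3,0,0],[0,0,-3,0,0],[0,0,0,0,0]]]'
```

```text
time_s: 9.0
eef_pos: [0.4739, -0.0036, 0.0907]
eef_rot: [0.0, 0.991, 0.13, 0.002]
wrist_force: [-5.0, 4.6, 19.2]
opening: -0.004
```

```bash
python3 -m pendant '[[[0,0,-1,0,0],[0,0,0,0,0]]]' && python3 -m pendant '[[[0,0,6,0,0],[0,0,40,0,0],[0,0,30,0,0],[-30,-8,0,0,0],[0,0,0,0,0]]]'
python3 - <<'E'
from h import *
c=snap('wrist','w5.png'); cv2.imwrite('pics/w5c.png',cv2.resize(c['img'][60:260,200:440,::-1],None,fx=3,fy=3))
print(monitor.get_obs()['eef_pos']);tips('wrist',c,['heat_top'])
E
```

```text
time_s: 9.25
eef_pos: [0.474, -0.0036, 0.0906]
eef_rot: [0.0, 0.991, 0.131, 0.002]
wrist_force: [-9.4, 5.0, 28.5]
opening: 0.003
time_s: 9.88
eef_pos: [0.4412, -0.0119, 0.1632]
eef_rot: [0.0, 0.992, 0.13, 0.0]
wrist_force: [0.7, -0.7, -1.4]
opening: -0.001
[ 0.44205935 -0.01186461  0.16320885]
wrist heat_top [0.5419 0.0146 0.1108] 0.84
```

View pics/w5c.png

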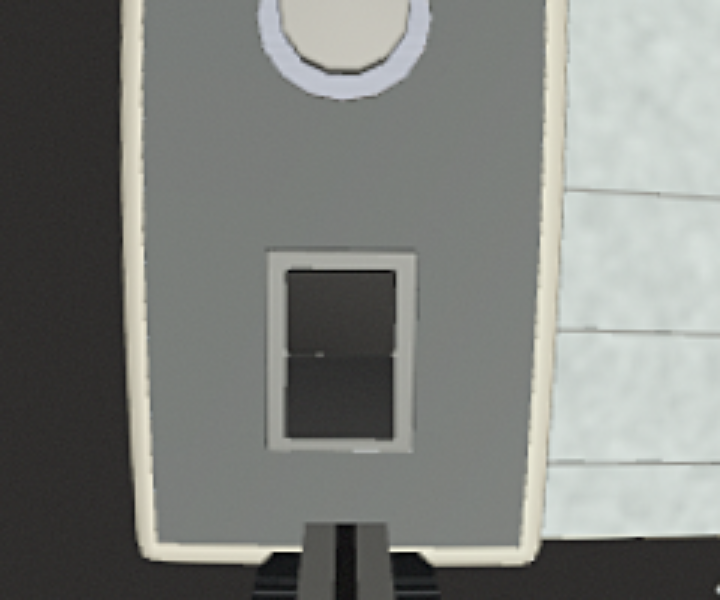

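The mains rocker is on: both halves are visible, the +x half is level at z 0.0906, and it stayed at that height under 28 N. Now the heat button at about (0.540, 0.0148).

```bash
python3 -m pendant '[[[49,13,0,0,0],[49,13,0,0,0],[0,0,0,0,0],[0,0,-40,0,0],[0,0,-10,0,0],[0,0,-5,0,0],[0,0,0,0,0]]]'
```

```text
time_s: 10.85
eef_pos: [0.5405, 0.0143, 0.1086]
eef_rot: [0.0, 0.991, 0.13, 0.0]
wrist_force: [0.3, 0.4, 0.2]
opening: 0.001
```

```bash
python3 -m pendant '[[[0,0,-4,0,0],[0,0,-3,0,0],[0,0,-2,0,0],[0,0,-2,0,0],[0,0,-2,0,0],[0,0,-1,0,0],[0,0,0,0,0]]]'
```

```text
time_s: 11.72
eef_pos: [0.541, 0.0142, 0.0965]
eef_rot: [0.0, 0.991, 0.131, 0.001]
wrist_force: [-7.2, 0.5, 21.8]
opening: 0.003
```

```bash
python3 -m pendant '[[[0,0,-1,0,0],[0,0,0,0,0]]]' && python3 -m pendant '[[[0,0,8,0,0],[0,0,45,0,0],[0,0,50,0,0],[0,0,50,0,0],[-50,-13,50,0,0],[-50,-13,0,0,0],[0,0,0,0,0]]]'
python3 - <<'E'
from h import *
T=['foam_block','glue_bottle','paper_cup','tape_roll','dial_mark']
for n in ['wrist','scene']:
    c=snap(n,n+'9.png'); tips(n,c,T)
a=cv2.imread('pics/wrist9.png');b=cv2.imread('pics/scene9.png')
cv2.imwrite('pics/end.png',np.vstack([a[:,60:620],cv2.resize(b[80:280,220:500],(560,400))])[:,:,:][::1] if 0 else np.hstack([cv2.resize(a[0:300,160:560],(400,300)),cv2.resize(b[100:300,220:487],(400,300))]))
E
```

```text
time_s: 11.98
eef_pos: [0.541, 0.0143, 0.0964]
eef_rot: [0.0, 0.991, 0.131, 0.001]
wrist_force: [-10.3, 0.5, 28.2]
opening: 0.003
time_s: 12.85
eef_pos: [0.4441, -0.0099, 0.2891]
eef_rot: [-0.0, 0.992, 0.13, -0.0]
wrist_force: [0.1, -0.0, -0.2]
opening: 0.001
wrist foam_block [ 0.5606 -0.2739  0.0496] 0.98
wrist glue_bottle [0.3732 0.1509 0.0067] 0.65
wrist tape_roll [0.3116 0.2797 0.0008] 0.85
wrist tape_roll [0.6028 0.0218 0.0983] 0.56
wrist dial_mark [0.6012 0.0222 0.0999] 0.71
scene foam_block [ 0.3128  0.2775 -0.008 ] 0.71
scene foam_block [ 0.5563 -0.2718  0.05  ] 0.59
scene foam_block [ 7.362e-01  1.966e-01 -7.000e-04] 0.5
scene glue_bottle [0.3718 0.1533 0.0005] 0.48
scene paper_cup [ 0.7374  0.1929 -0.0025] 0.72
scene paper_cup [0.7309 0.3232 0.0019] 0.65
scene tape_roll [ 0.3137  0.2803 -0.004 ] 0.82
scene tape_roll [0.5785 0.3212 0.2105] 0.55
scene dial_mark [0.5994 0.026  0.1005] 0.5
```

View pics/end.png

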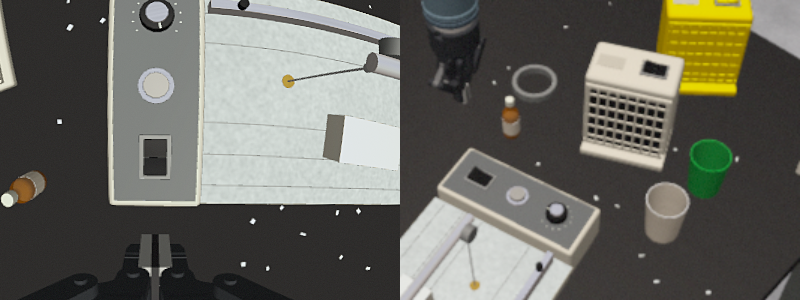

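The left half shows the heat button sunk in its collar at (155,85), the mains rocker on at (155,157), and the dial with its pointer where it was. The right half shows bottle, tape, cups and extractor in place. Everything loose is within network noise of its start position and the robot is clear, so I'm handing in.

```bash
python3 -c "
from bench import order
print(order.hand_in())"
```

```text
the job is handed in; nothing more can be done
None
```

I started the station in the order asked, with shut fingers and gripping nothing, and handed it in at about 13 s with the arm raised clear.

| Control | Fingertip height at the stop | Height expected when fully on | Highest force read |
|---|---|---|---|
| Extractor rocker | 213.8 mm | 214 mm | about 20 N |
| Mains rocker | 90.6 mm | 91 mm | about 28 N |
| Heat button | 96.4 mm | 97 mm | about 28 N |

- **Pressed home:** each control stayed at its height when I pressed about 1–2 mm further. Close views of both rockers showed them on, and the last view showed the button sunk in its collar.
- **Left alone:** the dial pointer, foam block, glue bottle, paper cup and tape roll were found within about 5 mm of where they started, which is roughly the networks' error. The arm never went near the hot wire.
- **Checks that disagreed:** no check failed. The networks gave a few false hits (for example a tape roll on the dial), and the pictures ruled these out.

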